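# Slide a printed spacer along the jig rail into its corner pocket

## Robot

A 6-joint arm with a two-finger parallel gripper is mounted at the origin on the work surface. World frame = base frame: x ahead of the robot, y to its left, z up, the work surface at z = 0. Lengths are in mm, angles in rad, forces in N, time in s.
With the tool pointing down it reaches from about 375 to 750 mm from the base axis. Payload 9 kg.
Tool frame: the origin (TCP) lies midway between the tips of the shut fingers; the grasp point (between the pads) lies pinch_z behind it (pinch_z is the distance from the TCP to the grasp point, in mm); z points along the fingers, y is the direction in which the jaws open and shut (so a half turn about z gives the same grasp; the last joint's range is limited). The gripper opens to 85 mm and grips with 20 to 120 N. Pads are 22 mm wide; open, the fingers measure 114 mm over their backs; the gripper's body (76 mm by 85 mm) begins 54 mm behind the grasp point. The pads swing forward as they close: fully open they stand 13 mm farther back than shut.
Start: joints at [-1.41, 0.104, 0.097, 1.564, 0, 1.353], TCP at [221.895, -557.494, 231.331] pointing down, gripper open.
Joint ranges: [-2.99, 2.99], [-0.84, 1.86], [-1.1, 1.16], [-1.84, 2.11], [-1.51, 1.56], [-3.14, 3.14]. Speed limits (rad/s): [2.22, 2.22, 2.57, 3.14, 3.14, 3.14].

## Interface

Orientations are given as [roll, pitch, yaw] about the fixed x, y, z axes, in that order (R = Rz(yaw) Ry(pitch) Rx(roll)).
In Python, from cell import * gives the robot as it stands.
- The arm moves only by the tool drive_tool, never from a script. Its argument "targets" is a list of rows, each a list of 5 numbers: the shift along the world's x, y, z in m, then the turn about the world's z in degrees, then the closure, from -1 (fully open) to 1 (shut). A call has exactly 10 rows; each row is the pose to reach, as a shift and turn from the pose measured when the call began; what a row does not reach only later rows make up. A row lasts 1/12 s, in which the tool goes at most 41.7 mm and 7.16 degrees, less where a joint would pass 70% of its speed; a pose out of reach is approached as far as the arm can. A call with a gripper value outside its range is refused whole. The fingers move at their own pace and stop on an object; "newtons" is the grip in N (left out, the last holds). Time passes only in rows, so rows that repeat a pose let the fingers close, or fill a call up. It gives the time, the measured TCP pose, the force and the opening at its end, in the units of the state.
- state(): the state, without advancing time (a new reading comes with each control period).
- snapshot(name): name is "scene" or "top" or "wrist"; returns the picture (420x560x3 uint8, red, green, blue); there is no depth.
- camera_info(name): a dict with "fx", "fy", "cx", "cy" (pixels), "extrinsics" (4x4, takes a point from camera to world coordinates). Camera axes: x right, y down, z forward; pixel columns grow to the right and rows downward; lengths in mm; the calibration is good to about 2 mm. The wrist camera is an equidistant fisheye: a pixel r from the principal point sees the ray r / f radians off the axis. A picture is of the moment at which its call begins: read the wrist's pose just before it. camera_info takes no time and is no camera call; for the wrist camera it gives the pose at the moment of the call.
- close_job(): hands the job in, once; it reports no verdict.
The state is a dict: "clock": time; "qpos": joint angles; "qvel": joint speeds; "joint_efforts": joint torques, N m; "tool_pos": TCP position; "orientation": TCP orientation; "ft_force": force on the tool from outside, world axes, zero at the start; "moment": the same for the moment, N m; "gripper_width": opening from 0.0 (shut) to 1.0 (fully open).
Only numpy, scipy, OpenCV 4.12 (cv2) and the standard library are available. Lean on these libraries where they do the work, as an engineer would, in place of code of your own. Each camera call takes 0.05 s, during which the arm holds its last target.

## Task

On the small metal locating jig, push the round printed spacer up against the long rail first, then keep it against the rail and slide it along into the corner pocket until it rests against both the rail and the end stop. Do it by pushing with the fingertips only: do not take the spacer between the fingers, lift it or tip it. Leave everything else where it is and draw the fingers away at the end.

Things in the scene. Friction and masses are not known exactly. Their poses are not given: they have to be found in the camera images.
- jig: Fixed metal locating jig; place and yaw vary. Aluminium plate, own x -100 to +80 mm, own y -145 to +150 mm, top 10 mm above the table. Origin on its underside at table height, z up. On the plate stand three dark steel bars, 12 mm high (tops 22 mm above the table): a long rail, an end stop and a short lip. Together they form the corner pocket, open upwards and to own -y.
- rail (a point): Point on the plate's top at the foot of the rail's working face, at jig x +50, y 0, z +10 mm; axes as the jig's. The 16 mm thick rail runs along y, jig y -136 to +141 mm; its working face looks to own -x (the robot's side).
- seat (a point): Where the spacer's origin lies when it touches both rail and end stop: jig x +29, y +104, z +10 mm; axes as the jig's. The end stop's face is at jig y +125 mm and looks to own -y. The lip, 12 mm thick, lies parallel to the rail at jig x -10 to +2, y +90 to +141 mm. So the pocket is 48 mm wide, 35 mm deep, and is entered by sliding along the rail in own +y.
- spacer: The part to move: loose round yellow printed spacer, a thick ring 42 mm across, 18 mm bore, 18 mm high, about 30 g, flat on the plate; slides easily on plate and rail (friction about 0.35). Its centre starts 105 to 120 mm from the rail's face (own -x of the jig) in one of two places along it: jig y -10 to +15 or -95 to -75 mm. Origin at the centre of its underside, z up.
- square_spacer: Bystander: a loose square yellow printed spacer, 36 x 36 mm, 18 mm high, 16 mm bore, on the jig's plate in the other of the two places. Origin at the centre of its underside.
- standoff: Bystander: a loose upright hexagonal brass standoff, 16 mm across, 30 mm high, standing on the jig's plate near own x -80 to -65, y +75 to +95 mm. Origin at the centre of its underside.
- bracket: Bystander: a loose yellow printed L bracket, foot 60 x 30 mm, 40 mm high, on the table beyond the rail. Origin at the centre of its underside.
- screwdriver: Bystander: a loose screwdriver with a black handle, about 170 mm long, lying on the table beyond the jig's -y end. Origin under its middle, own x along it.
- brush: Bystander: a loose small brush, 150 mm long, lying on the table at the left. Origin under its middle.
- bottle: Bystander: a loose small closed white bottle, 40 mm diameter, 75 mm high, standing on the table at the left. Origin at the centre of its underside.
There are look-alikes about, which are no part of the job. Leave any red or turquoise look-alike of the spacer alone.

How it is judged:
By the outcome, as a careful person would: the job done as asked, in the order asked, and still so for the second after the job is handed in, with the robot touching nothing.
It also fails if it takes over 40 s, if anything falls off the work surface, if the arm or the gripper's body presses on something with over 40 N, if the wrist force passes 120 N, or if a joint passes its speed limit or range.

## Working session

There is one attempt and no reset: what is moved stays moved. The work goes in short steps, Python scripts to look and compute and a tool call to move; the robot and the scene stay as the last step left them, time stands still between calls to the robot, and variables do not carry over. Pictures are saved under pics/ and viewed, and the job is handed in when it is done.

Besides the shell and the picture viewer there is one more tool, called after ">>>" as a command line: name --pt "numbers of a row" for each row, then --argument value for the rest. drive_tool: Moves the arm, as the interface text tells. Its arguments: {"type":"object","properties":{"targets":{"type":"array"},"newtons":{"type":"number"}},"required":["targets"]}

```bash
mkdir -p pics; ls; python3 - <<'E'
from cell import *
import cv2
s=state();print({k:s[k] for k in ['clock','tool_pos','orientation','gripper_width']})
for n in ['scene','top']:
    im=snapshot(n);cv2.imwrite(f'pics/{n}0.png',im[:,:,::-1]);
    c=camera_info(n);print(n,c)
E
```

```text
pics
{'clock': 0.0, 'tool_pos': array([ 221.84649389, -557.11730878,  230.52083548]), 'orientation': array([-3.14029205e+00, -2.90659185e-04,  3.78812662e-01]), 'gripper_width': 1.0029705870464407}
scene {'fx': 379.5307560035662, 'fy': 379.5307560035662, 'cx': 273.2891409112867, 'cy': 207.46844835948497, 'extrinsics': array([[ 8.63292801e-01,  3.01288834e-01, -4.04908111e-01,
         9.54352623e+02],
       [ 5.04598054e-01, -4.98853275e-01,  7.04646162e-01,
        -6.26720353e+02],
       [ 1.03122831e-02, -8.12631804e-01, -5.82686201e-01,
         6.17683918e+02],
       [ 0.00000000e+00,  0.00000000e+00,  0.00000000e+00,
         1.00000000e+00]])}
top {'fx': 385.2719047834648, 'fy': 385.2719047834648, 'cx': 270.6685527024944, 'cy': 202.9715013348035, 'extrinsics': array([[ 1.10571575e-01, -9.68726277e-01,  2.22133579e-01,
         4.02930244e+02],
       [-9.93852602e-01, -1.09023478e-01,  1.92584090e-02,
         3.53206565e+01],
       [ 5.56164851e-03, -2.22897468e-01, -9.74826029e-01,
         8.68569054e+02],
       [ 0.00000000e+00,  0.00000000e+00,  0.00000000e+00,
         1.00000000e+00]])}
```

View pics/scene0.png

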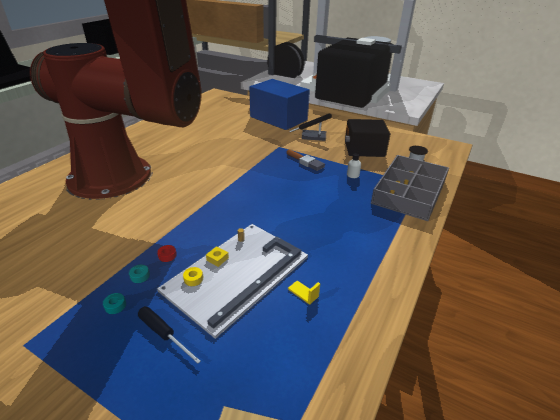

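View pics/top0.png

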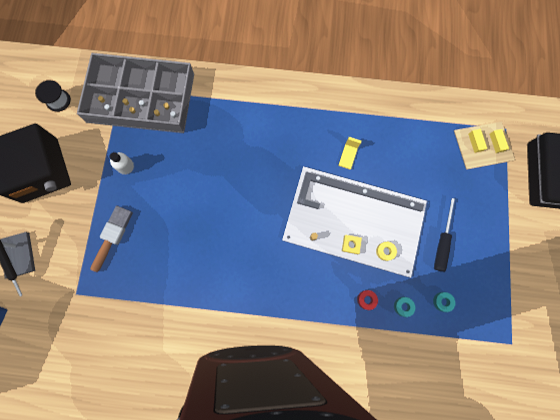

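Both views show the jig near the middle of the mat. In the top view there are several candidates. The yellow pieces on the plate are at (387,251), round, and (352,243), square. The rings off the jig are red at (368,300) and turquoise at (405,307) and (445,302). The round yellow piece on the plate fits the description, so I'll confirm it in a crop and measure it.

```bash
cat > h.py <<'E'
import numpy as np, cv2
def ray(c,u,v):
    d=np.array([(u-c['cx'])/c['fx'],(v-c['cy'])/c['fy'],1.]);E=np.array(c['extrinsics']);return E[:3,3],E[:3,:3]@d
def toz(c,u,v,z):
    o,d=ray(c,u,v);return o+d*(z-o[2])/d[2]
def proj(c,p):
    E=np.array(c['extrinsics']);q=E[:3,:3].T@(np.array(p)-E[:3,3]);return np.array([c['fx']*q[0]/q[2]+c['cx'],c['fy']*q[1]/q[2]+c['cy']])
E
python3 - <<'E'
from cell import *
from h import *
im=cv2.imread('pics/top0.png');c=camera_info('top')
cr=im[155:285,270:440];cv2.imwrite('pics/crop0.png',cv2.resize(cr,None,fx=4.5,fy=4.5,interpolation=cv2.INTER_CUBIC))
im2=cv2.imread('pics/scene0.png');cv2.imwrite('pics/crop1.png',cv2.resize(im2[215:340,150:320],None,fx=4.5,fy=4.5,interpolation=cv2.INTER_CUBIC))
for n,i in (('top',im),('scene',im2)):
    c=camera_info(n)
    hsv=cv2.cvtColor(i,cv2.COLOR_BGR2HSV)
    m=cv2.inRange(hsv,(22,150,90),(35,255,255))
    N,l,st,ce=cv2.connectedComponentsWithStats(m)
    for k in range(1,N):
        if st[k,4]>40: print(n,st[k],ce[k],toz(c,*ce[k],28)[:2],toz(c,*ce[k],22)[:2])
c=camera_info('top')
hsv=cv2.cvtColor(im,cv2.COLOR_BGR2HSV)
m=cv2.inRange(hsv,(0,0,120),(180,70,255));m2=np.zeros_like(m);m2[160:280,275:435]=m[160:280,275:435]
cs,_=cv2.findContours(m2,cv2.RETR_EXTERNAL,cv2.CHAIN_APPROX_NONE);k=max(cs,key=cv2.contourArea)
h=cv2.convexHull(k);r=cv2.approxPolyDP(h,6,True)[:,0];print(r)
P=[toz(c,*p,10) for p in r];print(np.round(P,1))
for a in range(len(P)):print(np.linalg.norm(P[a]-P[a-1]))
w=np.array([toz(c,*p[0],10)[:2] for p in h],np.float32);print(cv2.minAreaRect(w))
E
```

```text
top [469 131  17  21 108] [474.5462963  142.48148148] [ 791.18339292 -403.90066239] [ 793.95475226 -407.03583361]
top [490 131  18  22 122] [496.         142.62295082] [ 796.48410586 -453.70825568] [ 799.2933018  -457.19895458]
top [346 139  15  10  83] [352.56626506 143.20481928] [ 757.31846014 -121.40748846] [ 759.84809085 -122.52621734]
scene [206 247  22  19 278] [216.69784173 256.07553957] [ 530.23359738 -142.2266253 ] [ 525.91821065 -137.29692944]
scene [183 267  19  19 293] [192.50853242 276.1331058 ] [ 523.99904711 -218.24261442] [ 519.62022419 -214.08637689]
scene [288 281  32  23 396] [304.87373737 291.44949495] [ 748.10151579 -134.1159951 ] [ 746.00292262 -129.10377404]
[[303 166]
 [426 201]
 [410 277]
 [282 239]]
[[ 695.2  -13.    10. ]
 [ 643.  -301.3   10. ]
 [ 467.2 -269.9   10. ]
 [ 519.2   17.9   10. ]]
178.69194492373907
292.9363141552812
178.64553047534548
292.5327270443802
((580.9013061523438, -142.45993041992188), (294.8642883300781, 181.83055114746094), 80.1146469116211)
```

View pics/crop0.png

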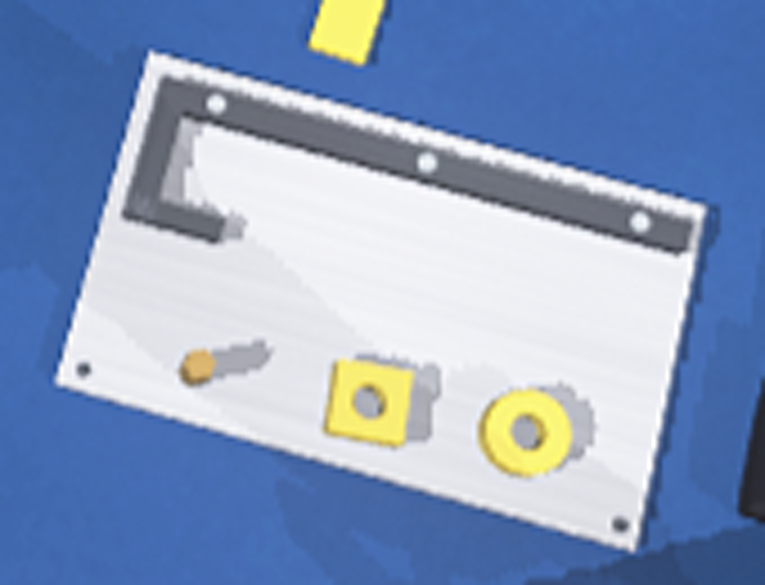

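View pics/crop1.png

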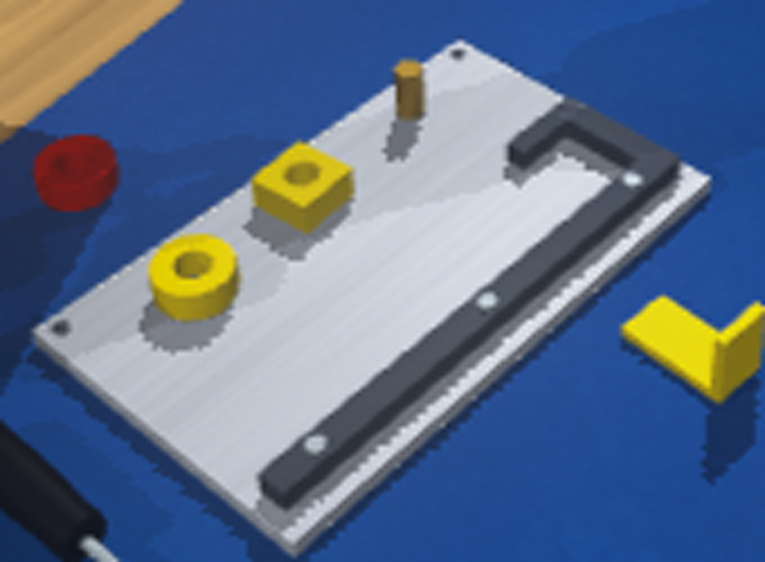

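The crops confirm it. The round yellow ring at top (387,251) is the spacer, and its neighbour at (352,244) is square. The pocket is at the rail's left end. Next I'll work out the jig frame.

```bash
cat >> h.py <<'E'
YAW=np.radians(-10.0)
def setup(yaw=YAW,ctr=(580.9,-142.5)):
    R=np.array([[np.cos(yaw),-np.sin(yaw)],[np.sin(yaw),np.cos(yaw)]]);return R,np.array(ctr)-R@[-10,2.5]
R,O=setup()
def w2j(p): return R.T@(np.array(p)[:2]-O)
def j2w(p): return R@np.array(p)+O
E
python3 - <<'E'
from cell import *
from h import *
print('O',O)
for n in ('top','scene'):
    c=camera_info(n);im=cv2.imread(f'pics/{n}0.png');hsv=cv2.cvtColor(im,cv2.COLOR_BGR2HSV)
    for nm,lo,hi,z in (('yel',(20,90,120),(36,255,255),26),('turq',(75,90,60),(95,255,255),16),('red',(0,180,100),(6,255,255),16)):
        m=cv2.inRange(hsv,lo,hi);N,l,st,ce=cv2.connectedComponentsWithStats(m)
        for k in range(1,N):
            if st[k,4]>60:
                w=toz(c,*ce[k],z); 
                cs,_=cv2.findContours((l==k).astype(np.uint8),cv2.RETR_EXTERNAL,cv2.CHAIN_APPROX_NONE)
                cc=cv2.minEnclosingCircle(cs[0])
                print(n,nm,ce[k].round(),st[k,4],'world',w.round(1),'jig',w2j(w).round(1),w2j(toz(c,*cc[0],z)).round(1))
c=camera_info('top');co=camera_info('scene')
for nm,p in (('railface ends',((278+0,0))),):pass
# rail face foot & seat overlay
for n in ('top','scene'):
    c=camera_info(n);im=cv2.imread(f'pics/{n}0.png')
    big=cv2.resize(im,None,fx=4,fy=4)
    def L(a,b,z,col):
        q=[tuple(int(v) for v in (proj(c,[*j2w(p),z])+.5)*4) for p in (a,b)];cv2.line(big,*q,col,1)
    for a,b in (((-100,-145),(80,-145)),((80,-145),(80,150)),((80,150),(-100,150)),((-100,150),(-100,-145))):L(a,b,10,(0,0,255))
    L((50,-136),(50,125),22,(0,255,0));L((50,125),(2,125),22,(0,255,0));L((2,90),(2,125),22,(0,255,0))
    b=big[620:1140,1080:1760] if n=='top' else big[860:1360,600:1280]
    cv2.imwrite(f'pics/ov_{n}.png',b)
E
```

```text
O [ 590.31395709 -146.69850116]
top yel [477. 140.] 338 world [ 798.  -411.6   26. ] jig [ 250.5 -224.8] [ 250.4 -225.1]
top yel [499. 141.] 351 world [ 802.9 -461.5   26. ] jig [ 264.  -273.1] [ 263.2 -272.8]
top yel [349. 152.] 396 world [ 734.6 -115.2   26. ] jig [136.6  56.1] [136.7  55.1]
top yel [352. 244.] 259 world [ 522.9 -134.5   26. ] jig [-68.5   0.3] [-68.6  -0.2]
top yel [386. 251.] 264 world [ 516.7 -211.1   26. ] jig [-61.3 -76.2] [-61.1 -76. ]
top turq [444. 302.] 293 world [ 422.7 -342.5   16. ] jig [-131.1 -222. ] [-131.9 -221.8]
top turq [404. 306.] 276 world [ 403.2 -257.8   16. ] jig [-165.  -141.9] [-166.3 -141.3]
scene yel [284.  37.] 171 world [-453.7 1954.1   26. ] jig [-1393.   1887.6] [-1336.8  1858.8]
scene yel [217. 256.] 299 world [ 528.8 -140.5   26. ] jig [-61.7  -4.6] [-63.4  -3.7]
scene yel [192. 276.] 303 world [ 522.  -216.6   26. ] jig [-55.2 -80.7] [-53.9 -80.7]
scene yel [305. 291.] 404 world [ 746.8 -131.8   26. ] jig [151.5  41.8] [145.5  47. ]
scene yel [241. 415.] 347 world [ 773.8 -403.1   26. ] jig [ 225.2 -220.6] [ 236.8 -217.2]
scene turq [139. 273.] 284 world [ 409.6 -263.5   16. ] jig [-157.7 -146.4] [-157.6 -145.8]
scene turq [114. 303.] 349 world [ 428.8 -347.9   16. ] jig [-124.1 -226.2] [-124.2 -225.8]
scene red [166. 253.] 200 world [ 413.8 -184.1   16. ] jig [-167.3  -67.5] [-166.   -67.4]
```

View pics/ov_top.png

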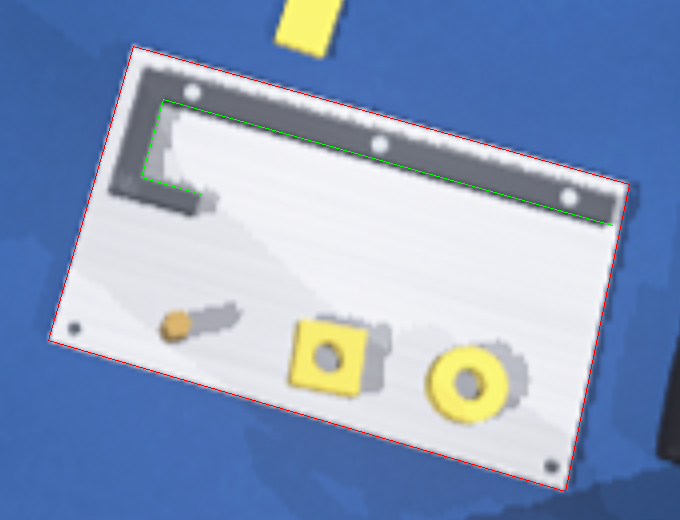

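View pics/ov_scene.png

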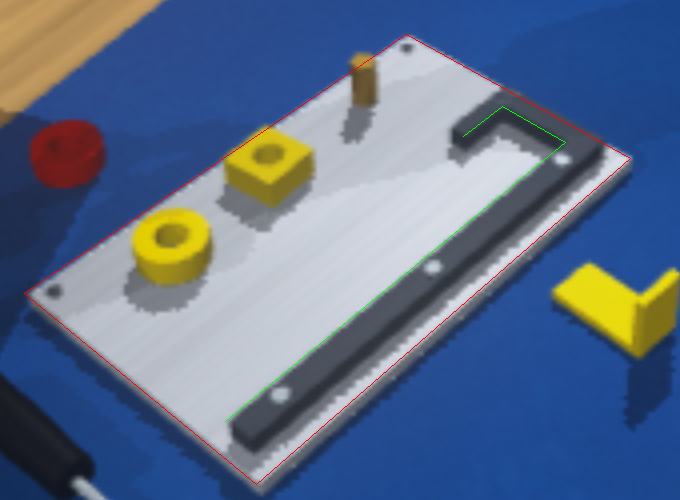

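>>> drive_tool --pt "0.02 0.028 0 -4 1" --pt "0.045 0.063 0 -8 1" --pt "0.07 0.098 0 -12 1" --pt "0.095 0.133 0 -16 1" --pt "0.12 0.168 0 -20 1" --pt "0.145 0.203 0 -24 1" --pt "0.17 0.238 0 -28 1" --pt "0.19 0.266 0 -31.7 1" --pt "0.2 0.28 0 -31.7 1" --pt "0.2 0.28 0 -31.7 1" --newtons 30

```text
clock: 0.93
tool_pos: [423.6, -273.8, 230.6]
orientation: [-3.139, -0.0, -0.17]
ft_force: [-0.4, -0.3, -0.9]
gripper_width: -0.0
```

>>> drive_tool --pt "0.02 0.027 0 0 1" --pt "0.04 0.054 0 0 1" --pt "0.0508 0.0684 -0.02 0 1" --pt "0.0508 0.0684 -0.05 0 1" --pt "0.0508 0.0684 -0.08 0 1" --pt "0.0508 0.0684 -0.11 0 1" --pt "0.0508 0.0684 -0.14 0 1" --pt "0.0508 0.0684 -0.16 0 1" --pt "0.0508 0.0684 -0.17 0 1" --pt "0.0508 0.0684 -0.17 0 1"

```text
clock: 1.77
tool_pos: [472.7, -204.7, 58.0]
orientation: [-3.138, 0.003, -0.171]
ft_force: [-0.0, 0.0, 0.7]
gripper_width: 0.0
```

```bash
python3 - <<'E'
from cell import *
from h import *
s=state();print(s['tool_pos'],w2j(s['tool_pos']),s['ft_force'])
ims=[snapshot(n)[:,:,::-1] for n in ('scene','wrist')]
cv2.imwrite('pics/s1.png',cv2.resize(ims[0][150:350,90:370],None,fx=2.8,fy=2.8,interpolation=cv2.INTER_CUBIC));cv2.imwrite('pics/w1.png',ims[1])
E
```

```text
[ 472.71049257 -204.74796263   58.00006435] [-105.73662044  -77.58918701] [-0.01257322  0.0361842   0.68399865]
```

View pics/s1.png

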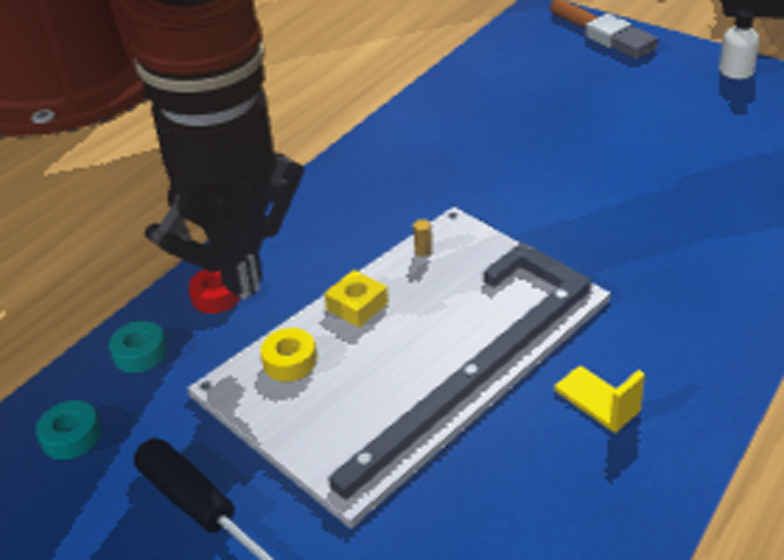

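View pics/w1.png

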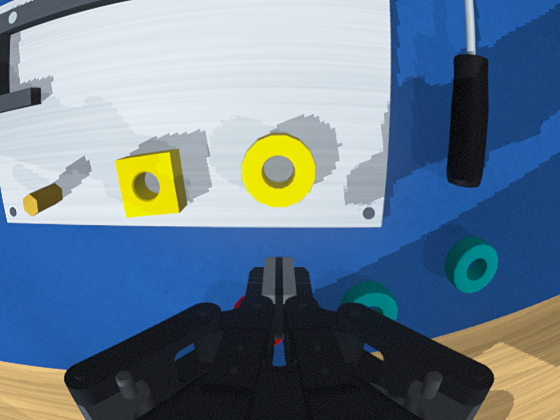

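The wrist view shows the shut tips at (278,260), directly in line with the spacer's centre at (278,172), and the neighbours are well clear. I'll go down beside the plate edge, behind the spacer.

>>> drive_tool --pt "0 0 -0.01 0 1" --pt "0 0 -0.02 0 1" --pt "0 0 -0.03 0 1" --pt "0 0 -0.036 0 1" --pt "0 0 -0.04 0 1" --pt "0 0 -0.042 0 1" --pt "0 0 -0.042 0 1" --pt "0 0 -0.042 0 1" --pt "0.005 -0.0009 -0.042 0 1" --pt "0.01 -0.0018 -0.042 0 1"

```text
clock: 2.7
tool_pos: [485.2, -208.1, 19.9]
orientation: [-3.14, -0.002, -0.171]
ft_force: [0.0, 0.1, -0.4]
gripper_width: 0.004
```

>>> drive_tool --pt "0.003 -0.0005 -0.002 0 1" --pt "0.006 -0.001 -0.002 0 1" --pt "0.011 -0.0019 -0.002 0 1" --pt "0.018 -0.0032 -0.002 0 1" --pt "0.026 -0.0046 -0.002 0 1" --pt "0.034 -0.006 -0.002 0 1" --pt "0.042 -0.0074 -0.002 0 1" --pt "0.05 -0.0088 -0.002 0 1" --pt "0.056 -0.0099 -0.002 0 1" --pt "0.06 -0.0106 -0.002 0 1"

```text
clock: 3.53
tool_pos: [546.1, -218.8, 17.9]
orientation: [-3.14, -0.002, -0.171]
ft_force: [0.1, 0.3, 0.3]
gripper_width: -0.001
```

```bash
cat >> h.py <<'E'
def look(tag):
    from cell import snapshot,state,camera_info
    s=state();print(s['clock'],s['tool_pos'],w2j(s['tool_pos']),s['ft_force'])
    w=snapshot('wrist')[:,:,::-1];t=snapshot('top')[:,:,::-1]
    cv2.imwrite(f'pics/w_{tag}.png',w);cv2.imwrite(f'pics/t_{tag}.png',cv2.resize(t[150:290,260:450],None,fx=4,fy=4,interpolation=cv2.INTER_CUBIC))
    return w,t
E
python3 -c "
from h import *
look('a')"
```

```text
3.5333 [ 546.14807806 -218.80633903   17.86393475] [-30.97350544 -78.68168219] [0.06286448 0.34556789 0.2943416 ]
```

View pics/w_a.png

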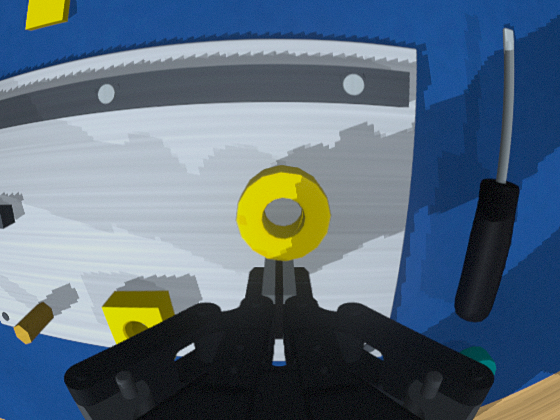

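View pics/t_a.png

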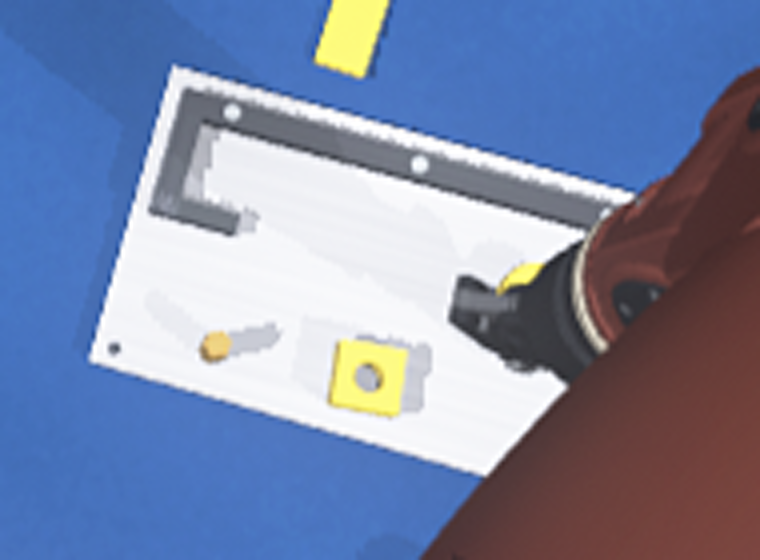

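The spacer at (284,213) is riding flat against the tips, about 6 px off centre. I'll measure the remaining gap with the wrist camera.

```bash
cat >> h.py <<'E'
def wz(c,u,v,z):
    x,y=(u-c['cx'])/c['fx'],(v-c['cy'])/c['fy'];r=np.hypot(x,y);s=np.sin(r)/r if r>1e-9 else 1
    E=np.array(c['extrinsics']);d=E[:3,:3]@np.array([x*s,y*s,np.cos(r)]);o=E[:3,3];return o+d*(z-o[2])/d[2]
def wspacer(w,c):
    hsv=cv2.cvtColor(w,cv2.COLOR_BGR2HSV);m=cv2.inRange(hsv,(20,120,80),(36,255,255))
    cs,_=cv2.findContours(m,cv2.RETR_EXTERNAL,cv2.CHAIN_APPROX_NONE)
    for k in cs:
        if cv2.contourArea(k)>800:
            # ring bore centre at top height
            cc,rad=cv2.minEnclosingCircle(k);print('px',np.round(cc),round(rad,1),'jig',w2j(wz(c,*cc,28)).round(1))
    return m
E
python3 - <<'E'
from cell import *
from h import *
c=camera_info('wrist');w=cv2.imread('pics/w_a.png');wspacer(w,c)
g=cv2.cvtColor(w,cv2.COLOR_BGR2GRAY)
for u in (150,200,284,330,400):
    col=g[:,u].astype(int);r=range(60,140);print(u,[int(x) for x in col[90:125:2]])
for p in ((284,101),(150,110),(400,106)):print(w2j(wz(c,*p,10)).round(1),w2j(wz(c,*p,22)).round(1))
print(w2j(wz(c,278,262,18)))
E
```

```text
px [138. 314.] 36.7 jig [-53.4  -4.4]
px [283. 213.] 47.8 jig [  3.5 -80.8]
px [48. 14.] 25.9 jig [103.7  33.2]
150 [86, 84, 80, 80, 85, 84, 86, 87, 84, 204, 205, 203, 206, 205, 202, 202, 207, 204]
200 [82, 85, 87, 82, 90, 87, 79, 189, 204, 202, 205, 206, 206, 199, 202, 203, 204, 204]
284 [89, 86, 83, 85, 90, 79, 176, 201, 200, 205, 207, 203, 200, 196, 200, 199, 204, 200]
330 [86, 86, 84, 85, 87, 86, 99, 200, 197, 198, 207, 205, 200, 198, 193, 198, 199, 198]
400 [75, 75, 77, 77, 79, 77, 80, 76, 84, 198, 192, 194, 202, 203, 197, 192, 190, 187]
[ 51.  -81.4] [ 50.6 -81.2]
[ 49.1 -17.2] [ 48.9 -22.2]
[  51.2 -136.7] [  50.8 -132.1]
[-25.00208347 -78.90556557]
```

>>> drive_tool --pt "0.003 -0.0005 -0.001 0 1" --pt "0.007 -0.0012 -0.001 0 1" --pt "0.011 -0.0019 -0.001 0 1" --pt "0.014 -0.0025 -0.001 0 1" --pt "0.017 -0.003 -0.001 0 1" --pt "0.019 -0.0034 -0.001 0 1" --pt "0.021 -0.0037 -0.001 0 1" --pt "0.022 -0.0039 -0.001 0 1" --pt "0.023 -0.0041 -0.001 0 1" --pt "0.023 -0.0041 -0.001 0 1"

```text
clock: 4.47
tool_pos: [568.9, -222.9, 16.8]
orientation: [-3.14, -0.002, -0.171]
ft_force: [0.0, -0.3, -0.5]
gripper_width: 0.003
```

```bash
python3 - <<'E'
from h import *
from cell import *
w,t=look('b');wspacer(w,camera_info('wrist'));print(state()['ft_force'])
E
```

```text
4.4667 [ 568.90393702 -222.88529582   16.82820627] [ -7.8550557  -78.74715703] [ 0.01769943 -0.34392124 -0.49517818]
px [288. 215.] 48.1 jig [ 26.2 -83.3]
px [46. 33.] 40.5 jig [116.8  32.1]
[ 0.41465492 -0.73762485 -0.23238309]
```

View pics/w_b.png

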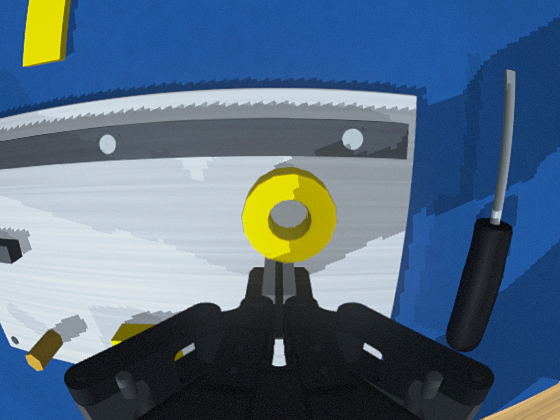

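The spacer at (288,215) is about 3 mm short of the rail. I'll close the gap slowly while watching the force.

>>> drive_tool --pt "0.0005 -0.0001 0 0 1" --pt "0.001 -0.0002 0 0 1" --pt "0.0015 -0.0003 0 0 1" --pt "0.002 -0.0004 0 0 1" --pt "0.0025 -0.0005 0 0 1" --pt "0.003 -0.0005 0 0 1" --pt "0.0033 -0.0006 0 0 1" --pt "0.0036 -0.0006 0 0 1" --pt "0.0038 -0.0007 0 0 1" --pt "0.0038 -0.0007 0 0 1"

```text
clock: 5.4
tool_pos: [572.6, -223.6, 16.8]
orientation: [-3.14, -0.002, -0.171]
ft_force: [-0.2, 0.6, -0.6]
gripper_width: -0.001
```

>>> drive_tool --pt "0.0003 -0.0001 0 0 1" --pt "0.0006 -0.0001 0 0 1" --pt "0.0009 -0.0002 0 0 1" --pt "0.0012 -0.0002 0 0 1" --pt "0.0015 -0.0003 0 0 1" --pt "0.0015 -0.0003 0 0 1" --pt "0.0015 -0.0003 0 0 1" --pt "0.0015 -0.0003 0 0 1" --pt "0.0015 -0.0003 0 0 1" --pt "0.0015 -0.0003 0 0 1"

```text
clock: 6.23
tool_pos: [574.1, -223.9, 16.8]
orientation: [-3.14, -0.002, -0.171]
ft_force: [0.7, 0.6, 0.4]
gripper_width: 0.004
```

```bash
python3 - <<'E'
from h import *
from cell import *
w,t=look('c');wspacer(w,camera_info('wrist'));print(state()['ft_force'])
cv2.imwrite('pics/s_c.png',cv2.resize(snapshot('scene')[230:330,160:300,::-1],None,fx=5,fy=5,interpolation=cv2.INTER_CUBIC))
E
```

```text
6.2333 [ 574.10425251 -223.86299312   16.82633473] [ -2.56396933 -78.8069756 ] [0.72585594 0.64251258 0.39785824]
px [288. 215.] 48.1 jig [ 31.6 -83.4]
px [46. 37.] 43.8 jig [120.1  32. ]
[-0.44499719 -0.03464892 -0.06412304]
```

View pics/w_c.png

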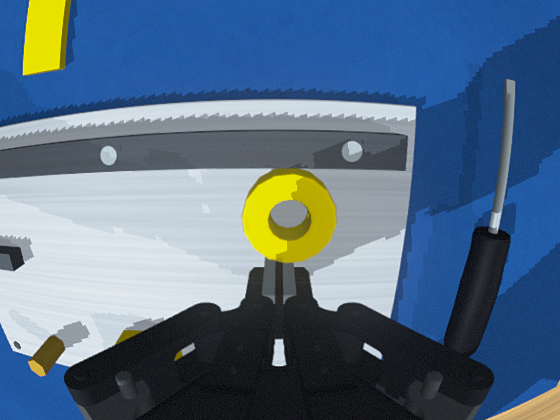

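View pics/s_c.png

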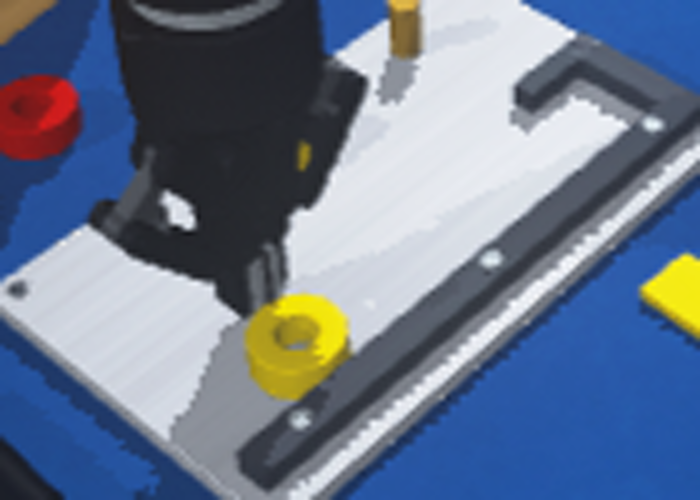

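>>> drive_tool --pt "0.0003 -0.0001 0 0 1" --pt "0.0006 -0.0001 0 0 1" --pt "0.0009 -0.0002 0 0 1" --pt "0.0012 -0.0002 0 0 1" --pt "0.0015 -0.0003 0 0 1" --pt "0.0015 -0.0003 0 0 1" --pt "0.0015 -0.0003 0 0 1" --pt "0.0015 -0.0003 0 0 1" --pt "0.0015 -0.0003 0 0 1" --pt "0.0015 -0.0003 0 0 1"

```text
clock: 7.22
tool_pos: [575.5, -224.1, 16.8]
orientation: [-3.14, -0.002, -0.171]
ft_force: [-1.6, 0.4, 0.1]
gripper_width: 0.0
```

>>> drive_tool --pt "0.0003 -0.0001 0 0 1" --pt "0.0006 -0.0001 0 0 1" --pt "0.0008 -0.0001 0 0 1" --pt "0.001 -0.0002 0 0 1" --pt "0.001 -0.0002 0 0 1" --pt "0.001 -0.0002 0 0 1" --pt "0.001 -0.0002 0 0 1" --pt "0.001 -0.0002 0 0 1" --pt "0.001 -0.0002 0 0 1" --pt "0.001 -0.0002 0 0 1"

```text
clock: 8.05
tool_pos: [575.6, -224.1, 16.7]
orientation: [-3.14, 0.0, -0.171]
ft_force: [-6.4, 0.7, 4.5]
gripper_width: 0.002
```

```bash
python3 - <<'E'
from h import *
from cell import *
w,t=look('d');wspacer(w,camera_info('wrist'));print(state()['ft_force'])
E
```

```text
8.05 [ 575.58410601 -224.1219828    16.70102217] [ -1.06162504 -78.80505678] [-6.37976033  0.71490345  4.53196226]
px [289. 216.] 48.1 jig [ 33.  -83.5]
px [46. 38.] 45.4 jig [120.8  31.9]
[-7.65313591  1.72813312  4.62381709]
```

Contact is firm at about 6 N, so the spacer is against the rail. Now I'll draw back, go round to the spacer's -y side, and turn the fingers so their face points along the rail but leans 22° towards it.

>>> drive_tool --pt "-0.003 0.0005 0 0 1" --pt "-0.009 0.0016 0 0 1" --pt "-0.0236 0.0042 0 0 1" --pt "-0.0255 -0.008 0 5 1" --pt "-0.0278 -0.021 0 11 1" --pt "-0.03 -0.034 0 17 1" --pt "-0.0321 -0.0441 0 23 1" --pt "-0.0321 -0.0441 0 29 1" --pt "-0.0321 -0.0441 0 35 1" --pt "-0.0321 -0.0441 0 41 1"

```text
clock: 8.98
tool_pos: [543.3, -268.5, 16.8]
orientation: [-3.141, -0.0, 0.55]
ft_force: [0.3, -0.2, 0.1]
gripper_width: -0.001
```

```bash
python3 - <<'E'
from h import *
from cell import *
w,t=look('e');wspacer(w,camera_info('wrist'));print(state()['qpos'])
E
```

```text
8.9833 [ 543.31991035 -268.48472276   16.75979987] [ -25.13214612 -128.09644582] [ 0.28592598 -0.2223888   0.13416489]
px [ 41. 180.] 47.9 jig [-64.4  -4.1]
px [286. 126.] 50.7 jig [ 30.6 -83.2]
[-6.74358141e-01  1.97745715e-01 -1.93876517e-01  1.18007851e+00
  3.84917486e-04  1.92073257e+00]
```

View pics/w_e.png

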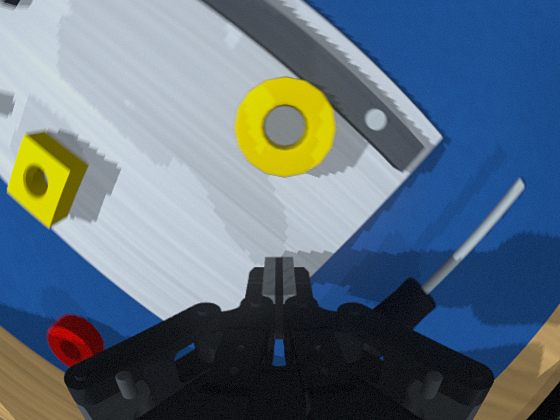

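The view shows the spacer at (286,126), still touching the rail, with the fingers clear. I'll finish the turn and line up behind it.

>>> drive_tool --pt "0 0 0 6 1" --pt "0.003 -0.0005 0 12 1" --pt "0.009 -0.0016 0 18 1" --pt "0.016 -0.0028 0 24 1" --pt "0.024 -0.0042 0 27 1" --pt "0.031 -0.0052 0 27 1" --pt "0.037 -0.006 0 27 1" --pt "0.0405 -0.006 0 27 1" --pt "0.0412 -0.005 0 27 1" --pt "0.0417 -0.003 0 27 1"

```text
clock: 9.92
tool_pos: [585.1, -271.2, 16.7]
orientation: [-3.14, 0.0, 1.016]
ft_force: [-0.0, 0.6, -0.2]
gripper_width: -0.001
```

```bash
python3 - <<'E'
from h import *
from cell import *
w,t=look('f');wspacer(w,camera_info('wrist'));s=state();print(s['orientation'],s['qpos'][5])
E
```

```text
9.9167 [ 585.07836727 -271.21261751   16.66319494] [  16.46559996 -123.53161777] [-0.03976721  0.61882799 -0.18169592]
px [274. 192.] 48.8 jig [ 30.8 -81.7]
px [ 40. 120.] 50.5 jig [-60.7  -4.2]
[-3.14014875e+00 -1.54757577e-04  1.01713489e+00] 1.4883674122750894
```

View pics/w_f.png

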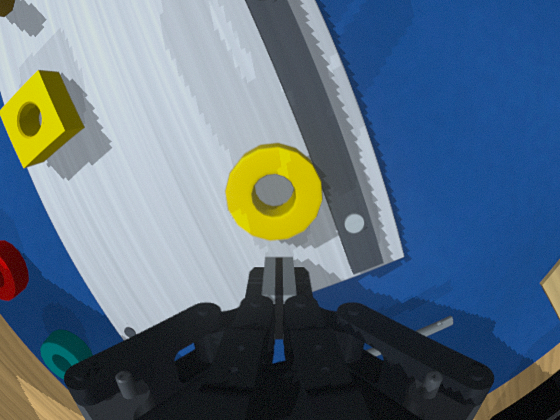

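>>> drive_tool --pt "0.0013 0.0029 0 0 1" --pt "0.0027 0.0058 0 0 1" --pt "0.0034 0.0077 0 0 1" --pt "0.0038 0.0097 0 0 1" --pt "0.0043 0.0125 0 0 1" --pt "0.005 0.0165 0 0 1" --pt "0.0058 0.0214 0 0 1" --pt "0.0067 0.0263 0 0 1" --pt "0.0074 0.0303 0 0 1" --pt "0.0079 0.0332 0 0 1"

```text
clock: 10.85
tool_pos: [592.9, -236.9, 16.6]
orientation: [-3.14, -0.0, 1.018]
ft_force: [-0.9, 0.3, 0.5]
gripper_width: -0.001
```

```bash
python3 - <<'E'
from h import *
from cell import *
w,t=look('g');wspacer(w,camera_info('wrist'))
E
```

```text
10.85 [ 592.88316677 -236.90256113   16.62635251] [ 18.19394824 -88.38751904] [-0.90686332  0.30094325  0.49156859]
px [279. 215.] 48.4 jig [ 31.  -57.1]
px [ 63. 180.] 50.5 jig [-59.4  -2.1]
```

View pics/w_g.png

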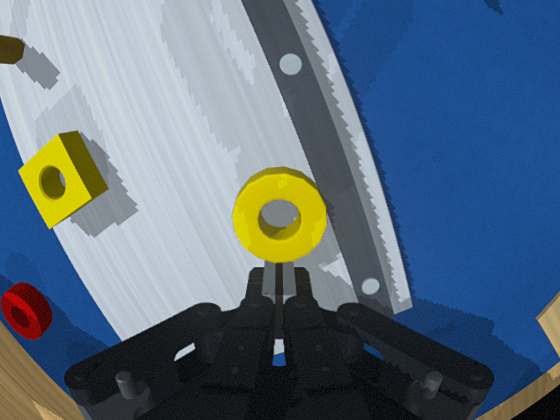

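The spacer at (279,215) is centred on the fingertips and sliding along the rail, so I'll continue.

>>> drive_tool --pt "0.0007 0.0039 0 0 1" --pt "0.0019 0.0108 0 0 1" --pt "0.0033 0.0187 0 0 1" --pt "0.0049 0.0276 0 0 1" --pt "0.0064 0.0364 0 0 1" --pt "0.008 0.0453 0 0 1" --pt "0.0096 0.0542 0 0 1" --pt "0.011 0.0621 0 0 1" --pt "0.0122 0.0689 0 0 1" --pt "0.013 0.0739 0 0 1"

```text
clock: 11.78
tool_pos: [606.1, -162.0, 16.6]
orientation: [-3.14, -0.0, 1.018]
ft_force: [-0.3, 0.6, -1.1]
gripper_width: -0.001
```

```bash
python3 - <<'E'
from h import *
from cell import *
w,t=look('h');wspacer(w,camera_info('wrist'))
E
```

```text
11.7833 [ 606.09196913 -162.03663193   16.62916864] [ 18.20174705 -12.36528706] [-0.26922733  0.57555606 -1.11558289]
px [127. 302.] 45.6 jig [-60.4   3.5]
px [279. 214.] 48.2 jig [31. 19.]
px [464.  65.] 77.7 jig [132.2  53.1]
```

View pics/w_h.png

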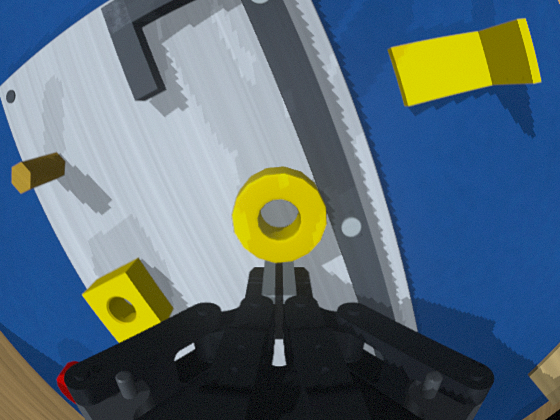

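>>> drive_tool --pt "0.0007 0.0039 0 0 1" --pt "0.0019 0.0108 0 0 1" --pt "0.0033 0.0187 0 0 1" --pt "0.0047 0.0266 0 0 1" --pt "0.0061 0.0345 0 0 1" --pt "0.0075 0.0424 0 0 1" --pt "0.0087 0.0493 0 0 1" --pt "0.0097 0.0552 0 0 1" --pt "0.0106 0.0601 0 0 1" --pt "0.0113 0.064 0 0 1"

```text
clock: 12.72
tool_pos: [617.5, -97.5, 16.6]
orientation: [-3.14, -0.0, 1.019]
ft_force: [-0.4, -0.7, 0.1]
gripper_width: -0.001
```

```bash
python3 - <<'E'
from h import *
from cell import *
w,t=look('i');wspacer(w,camera_info('wrist'))
E
```

```text
12.7167 [617.50527986 -97.46914857  16.6299427 ] [18.22963812 53.20317176] [-0.36938274 -0.65172966  0.10022178]
px [ 94. 282.] 27.1 jig [-73.1  85.3]
px [278. 215.] 48.3 jig [30.8 84.6]
px [493. 184.] 68.6 jig [133.   60.7]
```

View pics/w_i.png

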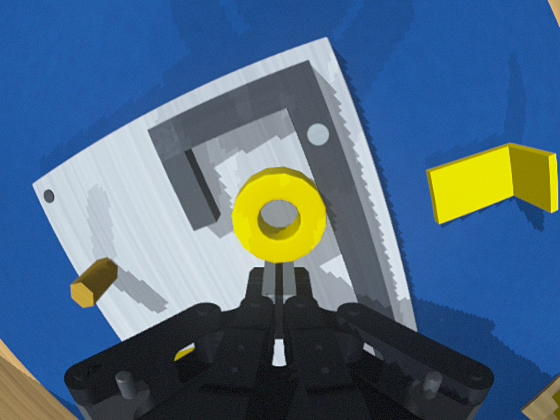

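The pocket is just ahead and the lip and standoff are clear. About 19 mm remain, so I'll move in slowly.

>>> drive_tool --pt "0.0005 0.003 0 0 1" --pt "0.001 0.0059 0 0 1" --pt "0.0016 0.0089 0 0 1" --pt "0.0019 0.0108 0 0 1" --pt "0.0022 0.0123 0 0 1" --pt "0.0024 0.0133 0 0 1" --pt "0.0025 0.0143 0 0 1" --pt "0.0027 0.0153 0 0 1" --pt "0.0028 0.0158 0 0 1" --pt "0.0028 0.0158 0 0 1"

```text
clock: 13.65
tool_pos: [620.3, -81.6, 16.6]
orientation: [-3.14, -0.001, 1.019]
ft_force: [0.6, -1.1, 0.6]
gripper_width: -0.001
```

>>> drive_tool --pt "0.0001 0.0005 0 0 1" --pt "0.0002 0.001 0 0 1" --pt "0.0002 0.0013 0 0 1" --pt "0.0003 0.0016 0 0 1" --pt "0.0003 0.0019 0 0 1" --pt "0.0004 0.0021 0 0 1" --pt "0.0004 0.0023 0 0 1" --pt "0.0004 0.0025 0 0 1" --pt "0.0004 0.0025 0 0 1" --pt "0.0004 0.0025 0 0 1"

```text
clock: 14.48
tool_pos: [620.8, -79.1, 16.6]
orientation: [-3.14, -0.001, 1.02]
ft_force: [0.1, -0.2, -0.2]
gripper_width: -0.002
```

```bash
python3 - <<'E'
from h import *
from cell import *
w,t=look('j');wspacer(w,camera_info('wrist'));print(state()['ft_force'])
E
```

```text
14.4833 [620.7705681  -79.08978006  16.61352092] [18.25377545 71.87032771] [ 0.1472216  -0.22704687 -0.17049746]
px [113. 310.] 26.9 jig [-72.8  85.2]
px [498. 216.] 65.8 jig [133.4  61.4]
px [279. 215.] 48.2 jig [ 30.9 103.2]
[ 0.28581326  0.04261855 -0.15501367]
```

View pics/w_j.png

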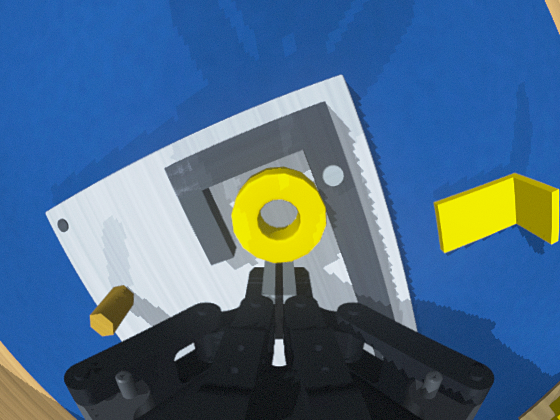

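The spacer is in the pocket with a small gap left to the end stop, whose edge is near row 160. I'll continue in small steps.

>>> drive_tool --pt "0.0001 0.0003 0 0 1" --pt "0.0001 0.0006 0 0 1" --pt "0.0002 0.0009 0 0 1" --pt "0.0002 0.0012 0 0 1" --pt "0.0003 0.0015 0 0 1" --pt "0.0003 0.0018 0 0 1" --pt "0.0003 0.002 0 0 1" --pt "0.0003 0.002 0 0 1" --pt "0.0003 0.002 0 0 1" --pt "0.0003 0.002 0 0 1"

```text
clock: 15.42
tool_pos: [621.1, -77.1, 16.6]
orientation: [-3.14, -0.001, 1.02]
ft_force: [0.3, -0.3, -0.1]
gripper_width: 0.001
```

>>> drive_tool --pt "0.0001 0.0003 0 0 1" --pt "0.0001 0.0006 0 0 1" --pt "0.0002 0.0009 0 0 1" --pt "0.0002 0.0012 0 0 1" --pt "0.0003 0.0015 0 0 1" --pt "0.0003 0.0015 0 0 1" --pt "0.0003 0.0015 0 0 1" --pt "0.0003 0.0015 0 0 1" --pt "0.0003 0.0015 0 0 1" --pt "0.0003 0.0015 0 0 1"

```text
clock: 16.25
tool_pos: [621.2, -76.2, 16.7]
orientation: [-3.14, 0.0, 1.019]
ft_force: [-2.3, -5.3, 1.0]
gripper_width: -0.006
```

```bash
python3 - <<'E'
from h import *
from cell import *
w,t=look('k');wspacer(w,camera_info('wrist'));print(state()['ft_force'])
cv2.imwrite('pics/wk2.png',cv2.resize(w[120:300,180:400],None,fx=3.4,fy=3.4,interpolation=cv2.INTER_CUBIC))
E
```

```text
16.25 [621.19291151 -76.24361215  16.65380945] [18.17547064 74.7465951 ] [-2.30782328 -5.31897247  0.99128065]
px [116. 314.] 26.7 jig [-73.   85.4]
px [499. 221.] 65.3 jig [133.3  61.4]
px [279. 215.] 48.0 jig [ 30.8 105.9]
[-2.20377232 -4.1780593  -0.0970553 ]
```

View pics/wk2.png

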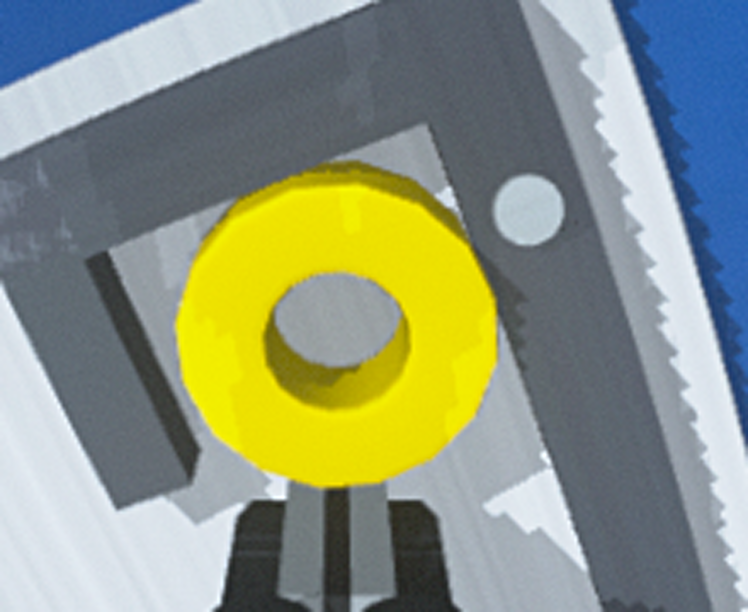

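Both contacts are visible and the force is about 5.8 N along the push line, so the spacer is pressed against both rail and stop. Now I'll draw straight back along the push normal, then up.

>>> drive_tool --pt "-0.0005 -0.0009 0 0 1" --pt "-0.0016 -0.0026 0 0 1" --pt "-0.0042 -0.0068 0 0 1" --pt "-0.0095 -0.0153 0 0 1" --pt "-0.015 -0.024 0.005 0 1" --pt "-0.018 -0.03 0.02 0 1" --pt "-0.018 -0.03 0.045 0 1" --pt "-0.018 -0.03 0.07 0 1" --pt "-0.018 -0.03 0.1 0 1" --pt "-0.018 -0.03 0.12 0 1"

```text
clock: 17.18
tool_pos: [603.3, -107.4, 140.0]
orientation: [3.141, -0.0, 1.018]
ft_force: [0.1, 0.1, 1.1]
gripper_width: 0.001
```

```bash
python3 - <<'E'
from h import *
from cell import *
w,t=look('l');wspacer(w,camera_info('wrist'))
sc=snapshot('scene')[:,:,::-1]
cv2.imwrite('pics/sl.png',cv2.resize(sc[200:340,130:340],None,fx=3.7,fy=3.7,interpolation=cv2.INTER_CUBIC))
E
```

```text
17.1833 [ 603.25747416 -107.36178026  139.96867188] [ 5.91612607 40.98672587] [0.07620601 0.12350305 1.12597313]
px [532. 329.] 29.3 jig [ 258.1 -241. ]
px [221. 274.] 27.6 jig [-63.6   0.7]
px [418. 136.] 43.5 jig [139.4  53.8]
px [277. 124.] 26.6 jig [ 32.1 102.9]
```

View pics/w_l.png

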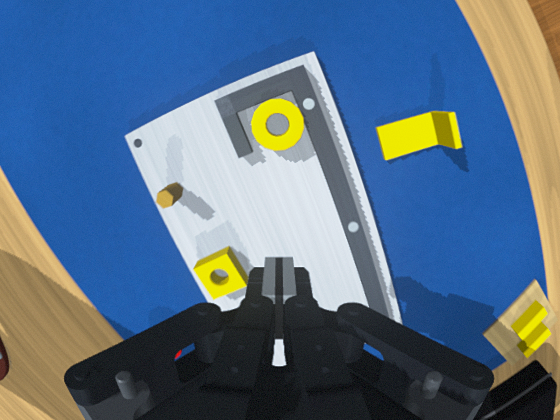

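View pics/sl.png

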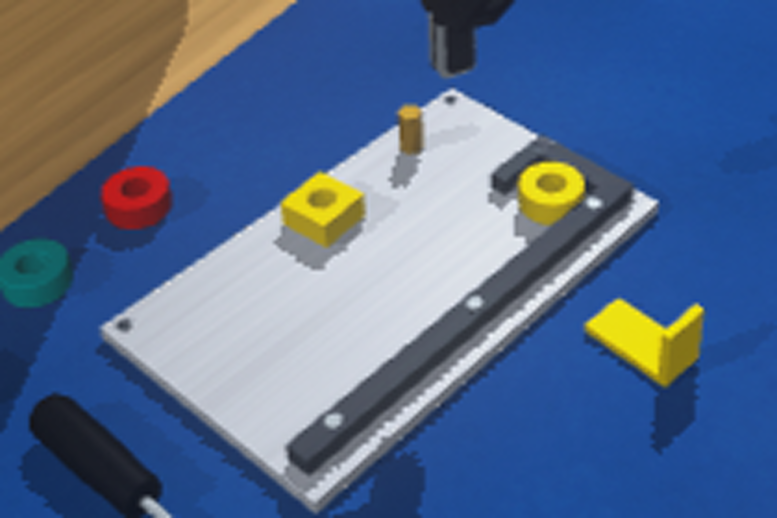

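```bash
python3 - <<'E'
from h import *
w=cv2.imread('pics/w_l.png');cv2.imwrite('pics/wl2.png',cv2.resize(w[55:185,200:340],None,fx=5,fy=4.6,interpolation=cv2.INTER_CUBIC))
E
```

```text
(no output)
```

View pics/wl2.png

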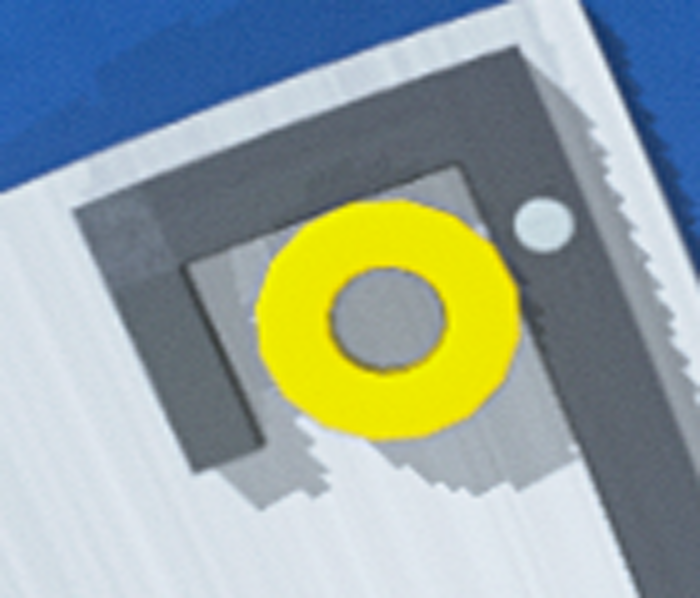

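>>> drive_tool --pt "-0.015 -0.02 0.01 0 1" --pt "-0.03 -0.04 0.02 0 1" --pt "-0.05 -0.06 0.03 0 1" --pt "-0.07 -0.09 0.04 0 1" --pt "-0.09 -0.12 0.05 0 1" --pt "-0.11 -0.15 0.06 0 1" --pt "-0.12 -0.17 0.06 0 1" --pt "-0.13 -0.18 0.06 0 1" --pt "-0.13 -0.18 0.06 0 1" --pt "-0.13 -0.18 0.06 0 1"

```text
clock: 18.17
tool_pos: [473.1, -287.7, 198.2]
orientation: [3.141, -0.001, 1.017]
ft_force: [-0.3, 0.6, 0.5]
gripper_width: 0.006
```

```bash
python3 - <<'E'
from h import *
w,t=look('m')
c=__import__('cell').camera_info('top')
m=cv2.inRange(cv2.cvtColor(t,cv2.COLOR_BGR2HSV),(20,90,120),(36,255,255));N,l,st,ce=cv2.connectedComponentsWithStats(m)
for k in range(1,N):
    if st[k,4]>60: print(ce[k].round(1),w2j(toz(c,*ce[k],26)).round(1))
E
```

```text
18.1667 [ 473.14503135 -287.74064485  198.16911878] [ -90.89715525 -159.24556704] [-0.34435705  0.55057804  0.52932916]
[477.4 140.4] [ 250.5 -224.8]
[498.8 140.7] [ 264.1 -273. ]
[349.1 152.4] [136.6  56.1]
[317.1 190.1] [ 28.4 104.1]
[351.4 244.1] [-68.6   0.6]
```

View pics/t_m.png

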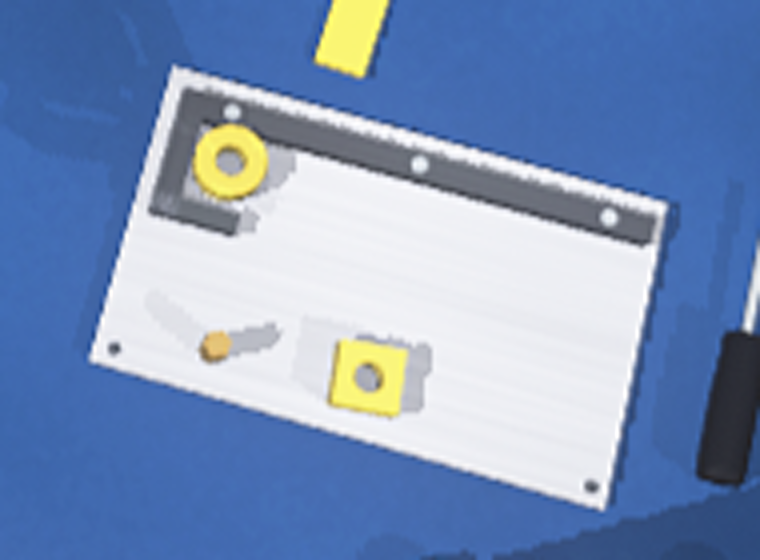

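The top view puts the spacer at jig (28.4, 104.1), and the seat is (29, 104). The square spacer, standoff and bracket are where they were, so I'm handing in.

```bash
python3 -c "
from cell import *
print(close_job())"
```

```text
the job is handed in; nothing more can be done
None
```

The round yellow spacer is seated in the corner pocket, resting against both the rail and the end stop, and the job was handed in at about 18 s of the 40 s allowed.

- **How it was done:** With the fingers shut, I pushed the spacer squarely against the long rail until the force rose to about 6 N. I then went round behind it and slid it along the rail with the finger face leaning 22° towards the rail. I stopped when the end stop pushed back with about 6 N, drew straight back, and raised the arm clear.
- **Last checks:** The final top view puts the spacer at jig (28.4, 104.1) mm; the seat is (29, 104). The enlarged wrist picture shows it touching both bars. The square spacer and bracket measured the same as at the start, to within 0.3 mm. The standoff and screwdriver look unmoved in the pictures.
- **Disagreements:** The scene camera and the wrist measurements differed from the top view by about 2–6 mm. I therefore judged both contacts by the measured force as well as by the pictures.

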